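# Load two workshop arbors in stacking order

## Task

Set up the two upright arbors on the bench. On the thick post put the big steel spacer ring first, then the flange with its neck up on top of it, then the black cap over the flange's neck; on the thin post put the red-brown sanding wheel first, then the small steel collar on top of it. Everything must sit fully down, flat and released, and the oil can and the jar must stay standing where they are.

Things in the scene. Friction and masses are not known exactly. Their poses are not given: they have to be found in the camera images.
- arbor_thick: The thick arbor, fixed to the bench: a square blue foot plate 110 x 110 mm, 12 mm thick, with an upright steel post of 24 mm diameter at its centre. The post rises 50 mm above the plate (top at 62 mm), its last 7 mm tapering to 14 mm. Origin: centre of the plate's underside, on the bench, on the post's axis; z up.
- arbor_thin: The thin arbor, fixed to the bench: a round grey foot of 100 mm diameter, 12 mm thick, with an upright steel post of 12 mm diameter at its centre. The post rises 45 mm above the foot (top at 57 mm), its last 4 mm tapering to 6 mm. Origin: centre of the foot's underside, on the bench, on the post's axis; z up.
- spacer: Big plain steel spacer ring, lying flat: outer diameter 62 mm, bore 34 mm, 20 mm tall, about 0.33 kg. Origin: centre of its underside; z up along its axis. Grasp it over its outside.
- flange: Steel welding-neck flange, lying with its neck up: a round plate of 92 mm diameter, 12 mm thick, with four dark bolt-hole marks, and on it a round neck of 48 mm outer diameter that rises 22 mm more (34 mm tall in all). Bore 34 mm right through; about 0.7 kg. Origin: centre of the plate's underside; z up through the neck. Grasp it by the neck.
- cap: Black plastic protective cap, standing knob up: a round body of 64 mm diameter and 14 mm height whose underside has a round recess, 56 mm wide and 6 mm deep, that drops over the flange's neck; on top a round knob of 28 mm diameter and 26 mm height (40 mm tall in all). 0.08 kg. Origin: centre of its lower rim; z up through the knob. Grasp it by the knob.
- wheel: Red-brown sanding wheel with dark ribs round its rim, lying flat: diameter 64 mm, bore 22 mm, 22 mm tall, about 0.14 kg. Origin: centre of its underside; z up along its axis. Grasp it over its outside.
- collar: Small plain steel collar, lying flat: outer diameter 40 mm, bore 22 mm, 14 mm tall, 0.1 kg. Origin: centre of its underside; z up along its axis. Grasp it over its outside.
- oil_can: Copper oil can with a pointed spout, standing loose near the left edge of the work area: 54 mm diameter, 120 mm tall. Not to be disturbed. Origin: centre of its underside.
- jar: Glass jar with a dark lid, standing loose near the right edge of the work area: 60 mm diameter, 100 mm tall. Not to be disturbed. Origin: centre of its underside.
Things that resemble listed ones, but are neither listed nor needed, are in the scene too. What is shaped like the flange but turquoise is not meant.

How it is judged:
At the end, for the whole second after the job is handed in: Thick arbor: spacer on the foot, flange neck up on it, cap over the neck; thin arbor: wheel on the foot, collar on it. Each within 8 mm of centre, 5 mm of seated height (cap 4 mm) and 0.12 rad of upright, at rest (horizontal distance between each of spacer, flange and arbor_thick below 0.008 m and z of spacer in the frame of arbor_thick between 0.007 and 0.017 m and angle between each of spacer, flange, cap, wheel, collar's own z axis and vertical below 0.12 rad and linear speed of each of spacer, flange, cap, wheel, collar below 0.02 m/s and z of flange in the frame of arbor_thick between 0.027 and 0.037 m and horizontal distance between cap and flange below 0.008 m and z of cap in the frame of flange between 0.024 and 0.032 m and horizontal distance between each of wheel, collar and arbor_thin below 0.008 m and z of wheel in the frame of arbor_thin between 0.007 and 0.017 m and z of collar in the frame of arbor_thin between 0.029 and 0.039 m); the robot touches nothing.
It fails at once if the oil can is pushed more than 40 mm or tipped over (distance of oil_can from where it was at the start of the episode above 0.04 m or angle between oil_can's own z axis and vertical above 0.5 rad).
It fails at once if the jar is pushed more than 40 mm or tipped over (distance of jar from where it was at the start of the episode above 0.04 m or angle between jar's own z axis and vertical above 0.5 rad).
It also fails if it takes over 128 s, if anything falls off the work surface, if the arm or the gripper's body presses on something with over 40 N, if the wrist force passes 120 N, or if a joint passes its speed limit or range.

## Robot

A 6-joint arm with a two-finger parallel gripper is mounted at the origin on the work surface. World frame = base frame: x ahead of the robot, y to its left, z up, the work surface at z = 0. Lengths are in m, angles in rad, forces in N, time in s.
With the tool pointing down it reaches from about 0.35 to 0.775 m from the base axis. Payload 5.5 kg.
Tool frame: the origin (TCP) lies at the very end of the fingers, on their centre line; the grasp point (between the pads) lies 19 mm behind it; z points along the fingers, y is the line along which they close (so a half turn about z gives the same grasp; the last joint's range is limited). The gripper opens to 85 mm and grips with 20 to 120 N. Pads are 22 mm wide; open, the fingers measure 114 mm over their backs; the gripper's body (76 mm by 85 mm) begins 54 mm behind the grasp point. The pads swing forward as they close: fully open they stand 13 mm farther back than shut.
Start: joints at [-1.294, 0.313, 0.046, 1.304, 0, 1.431], TCP at [0.233, -0.526, 0.192] pointing down, gripper open.
Joint ranges: [-2.76, 2.76], [-0.86, 1.69], [-1.03, 1.26], [-2.2, 2.34], [-1.47, 1.5], [-3.14, 3.14]. Speed limits (rad/s): [2.57, 2.57, 3.14, 3.14, 3.14, 3.14].

## Interface

Orientations are given as a unit quaternion [w, x, y, z].
In Python, from workcell import get_state, read_camera, hand_in gives the robot as it stands.
- The arm moves only by the tool send_rows, never from a script. Its argument "increments" is a list of rows, each an object of numbers: "dx", "dy", "dz": the shift along the world's x, y, z in units of 25 mm (1.0 is 25 mm); "roll": the turn about the world's z in units of 8 degrees (1.0 is 8 degrees); "claw": the opening, from -1 (shut) to 1 (fully open). In form: [{"dx": .., "dy": .., "dz": .., "roll": .., "claw": ..}, ...]. A call has exactly 5 rows; each row is the pose to reach, as a shift and turn from the pose commanded when the call began; what a row does not reach only later rows make up. A row lasts 1/8 s, in which the tool goes at most 62.5 mm and 10.7 degrees, less where a joint would pass 70% of its speed; a pose out of reach is approached as far as the arm can. A call with a gripper value outside its range is refused whole. The fingers move at their own pace and stop on an object; "grip_force" is the grip in N (left out, the last holds). Time passes only in rows, so rows that repeat a pose let the fingers close, or fill a call up. It gives the time, the measured TCP pose, the force, the opening and the grip force at its end, in the units of the state.
- get_state(): the state, without advancing time (a new reading comes with each control period).
- read_camera(name): name is "side" or "top"; returns a dict with "image" (420x560x3 uint8, blue, green, red), "fx", "fy", "cx", "cy" (pixels), "world_to_cam" (4x4, takes a point from world to camera coordinates). Camera axes: x right, y up, looking along -z (the intrinsics and any distortion apply to the point x, -y, -z); pixel columns grow to the right and rows downward; lengths in m; the calibration is good to about 2 mm. A picture is of the moment at which its call begins. There is no depth.
- hand_in(): hands the job in; it is judged then, once.
The state is a dict: "clock": time; "joint_pos": joint angles; "qvel": joint speeds; "tau": joint torques, N m; "tcp_pos": TCP position; "orientation": TCP orientation; "wrist_force": force on the tool from outside, world axes, zero at the start; "ft_torque": the same for the moment, N m; "finger_gap": finger opening in m; "grip_force": force on a finger pad.
Only numpy, scipy, OpenCV 4.12 (cv2) and the standard library are available. Lean on these libraries where they do the work, as an engineer would, in place of code of your own. Each camera call takes 0.05 s, during which the arm holds its last target. There are 200 camera calls.

## Working session

There is one attempt and no reset: what is moved stays moved. The work goes in short steps, Python scripts to look and compute and a tool call to move; the robot and the scene stay as the last step left them, time stands still between calls to the robot, and variables do not carry over. Pictures are saved under pics/ and viewed, at most 14 in all, crops included, and the job is handed in when it is done.

Besides the shell and the picture viewer there is one more tool, called after "Request:" as name(argument=value, ...), one argument or row to a line, values as JSON. send_rows: Moves the arm, as the interface text tells. Its arguments: {"type":"object","properties":{"increments":{"type":"array","items":{"type":"object","properties":{"dx":{"type":"number"},"dy":{"type":"number"},"dz":{"type":"number"},"roll":{"type":"number"},"claw":{"type":"number"}}}},"grip_force":{"type":"number"}},"required":["increments"]}

```bash
mkdir -p pics; python3 - <<'E'
from workcell import *
import cv2,numpy as np
for n in("top","side"):
    c=read_camera(n);cv2.imwrite(f"pics/{n}0.png",c["image"]);np.savez(f"{n}.npz",**{k:v for k,v in c.items()})
    print(n,c["fx"],c["fy"],c["cx"],c["cy"],c.keys());print(np.round(c["world_to_cam"],4))
print(get_state())
E
```

```text
top 390.8044930824422 390.8044930824422 276.4596365343503 211.13545162632968 dict_keys(['image', 'fx', 'fy', 'cx', 'cy', 'world_to_cam'])
[[-0.0051 -1.      0.0047 -0.0059]
 [ 0.9811 -0.0041  0.1934 -0.4672]
 [-0.1934  0.0055  0.9811 -0.8621]
 [ 0.      0.      0.      1.    ]]
side 455.3251332661237 455.3251332661237 277.6204060707338 209.4863111213706 dict_keys(['image', 'fx', 'fy', 'cx', 'cy', 'world_to_cam'])
[[-0.7828 -0.622   0.0194  0.36  ]
 [ 0.3406 -0.4021  0.8499 -0.2027]
 [-0.5209  0.6718  0.5266 -0.8018]
 [ 0.      0.      0.      1.    ]]
{'clock': 0.1, 'joint_pos': array([-1.29359002e+00,  3.13922207e-01,  4.51025222e-02,  1.30360058e+00,
        8.11026398e-06,  1.43120932e+00]), 'qvel': array([ 0.00114816, -0.00131737,  0.00352146, -0.00057129,  0.00021091,
        0.00332429]), 'tau': array([ 2.00926181e-03, -4.81728137e+01,  2.99242312e+01,  1.28092279e-02,
       -1.28004895e-04,  8.40552801e-07]), 'tcp_pos': array([ 0.23263619, -0.52527654,  0.19120392]), 'orientation': array([-8.10324903e-04,  9.78363569e-01,  2.06891439e-01, -5.17815895e-05]), 'wrist_force': array([ 1.08319889, -0.27983067,  0.09538662]), 'ft_torque': array([-0.04654739,  0.00169002,  0.05344536]), 'grip_force': 0.0, 'finger_gap': 0.08534631042327961}
```

View pics/top0.png

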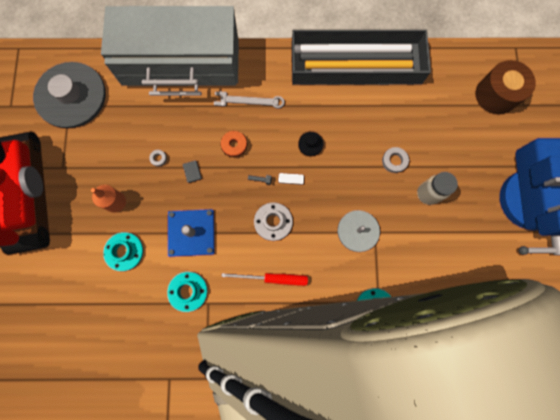

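View pics/side0.png

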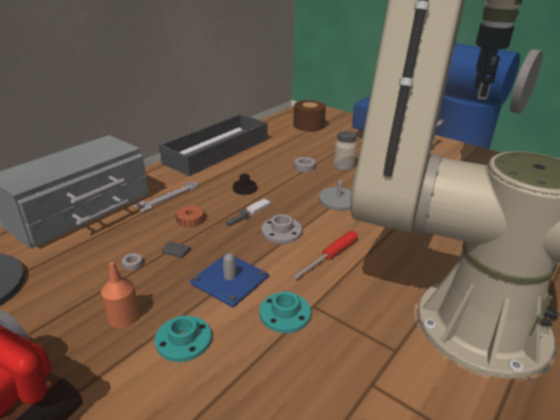

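The top view shows the thick arbor at (191,232), thin arbor (359,231), flange (273,221), spacer (396,159), collar (158,158), wheel (233,143), cap (311,144), oil can (104,197) and jar (437,187). I'll enlarge these.

```bash
python3 - <<'E'
import cv2
t=cv2.imread("pics/top0.png");s=cv2.imread("pics/side0.png")
a=cv2.resize(t[125:265,130:280],None,fx=4,fy=4,interpolation=cv2.INTER_CUBIC)
b=cv2.resize(t[125:265,265:465],None,fx=4,fy=4,interpolation=cv2.INTER_CUBIC)
cv2.imwrite("pics/ca.png",a);cv2.imwrite("pics/cb.png",b)
E
```

```text
(no output)
```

View pics/ca.png

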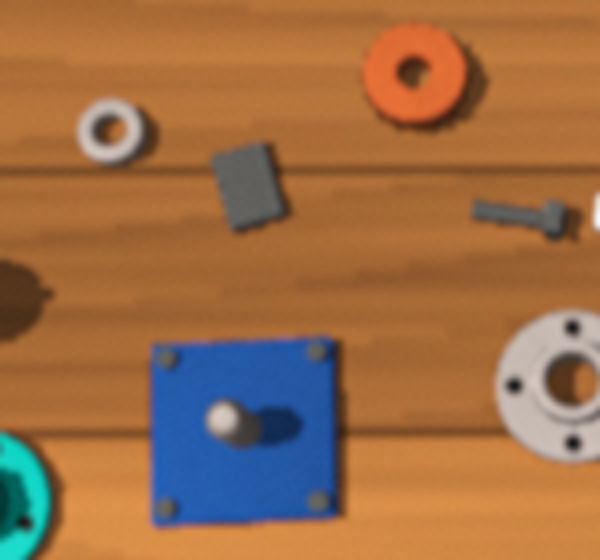

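View pics/cb.png

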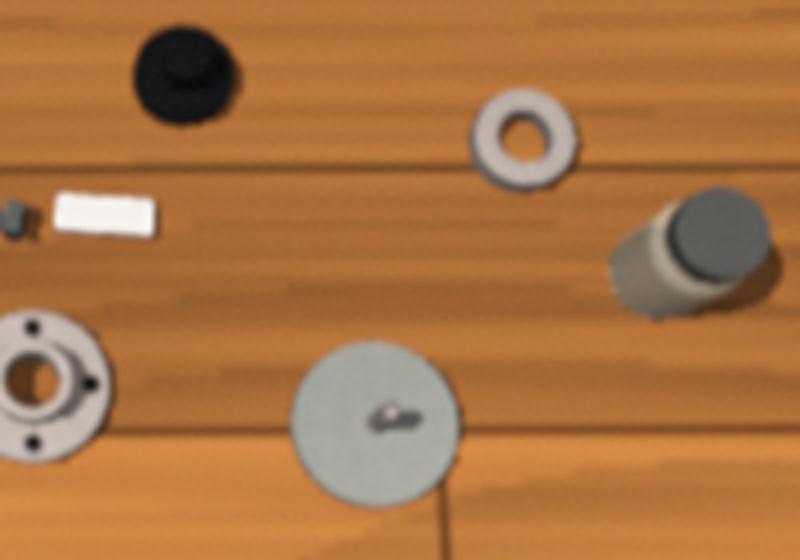

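```bash
cat > h.py <<'E'
import numpy as np
def cam(n): return np.load(f"{n}.npz")
def px2w(n,u,v,z):
    c=cam(n);T=c["world_to_cam"];R,t=T[:3,:3],T[:3,3]
    d=R.T@np.array([(u-c["cx"])/c["fx"],-(v-c["cy"])/c["fy"],-1]);o=-R.T@t
    return (o+d*(z-o[2])/d[2])[:2]
def w2px(n,p):
    c=cam(n);T=c["world_to_cam"];q=T[:3,:3]@np.array(p)+T[:3,3]
    return np.array([c["cx"]+c["fx"]*q[0]/-q[2],c["cy"]-c["fy"]*q[1]/-q[2]])
E
python3 - <<'E'
from h import *
A=(130,125);B=(265,125)
for k,o,x,y,z in [("collar",A,111,130.5,.014),("wheel",A,415,74,.022),("thickplate",A,243,431,.012),("thickpost",A,222,416,.062),("flange",A,573,386,.012),("flneck",A,571,381,.034),
 ("cap",B,184.5,75.5,.014),("spacer",B,525,137,.02),("thinfoot",B,376,424,.012),("thinpost",B,385,411,.057),("jar",B,720,234,.1)]:
    p=px2w("top",(x+.5)/4-.5+o[0],(y+.5)/4-.5+o[1],z);print(k,p.round(4),w2px("side",[*p,z]).round(1))
E
python3 - <<'E'
import cv2
s=cv2.imread("pics/side0.png")
cv2.imwrite("pics/cs.png",cv2.resize(s[140:310,110:370],None,fx=3,fy=3,interpolation=cv2.INTER_CUBIC))
E
```

```text
collar [0.6102 0.285 ] [131.9 257.7]
wheel [0.6433 0.0972] [190.2 211.2]
thickplate [0.4231 0.197 ] [229.5 275.3]
thickpost [0.4245 0.1984] [227.4 254.7]
flange [4.494e-01 4.000e-04] [281.3 227. ]
flneck [0.4486 0.0015] [281.5 219.2]
cap [ 0.6448 -0.0946] [245. 184.]
spacer [ 0.6019 -0.3024] [304.6 160.4]
thinfoot [ 0.4255 -0.2044] [338.5 195.8]
thinpost [ 0.4264 -0.2   ] [338.9 180.7]
jar [ 0.5182 -0.3809] [346.7 133.8]
```

View pics/cs.png

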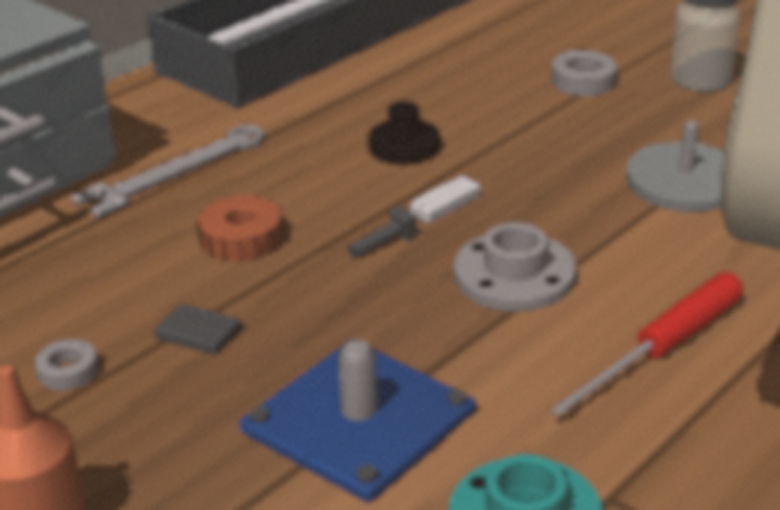

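The side view matches the top-view fixes: thick post top is at crop (355,343) and thin post top at (690,122). Spacer, wheel, collar, cap and flange are all where predicted, to 2 px. I start with the spacer.

Request:
send_rows(
  increments=[
    {"dx": 2, "dy": 1.2, "dz": 0, "roll": 1.3, "claw": 1},
    {"dx": 4, "dy": 2.4, "dz": 0, "roll": 2.6, "claw": 1},
    {"dx": 6, "dy": 3.6, "dz": 0, "roll": 3.9, "claw": 1},
    {"dx": 8, "dy": 4.8, "dz": 0, "roll": 5.2, "claw": 1},
    {"dx": 10, "dy": 6, "dz": 0, "roll": 6.5, "claw": 1},
  ],
  grip_force=60,
)

```text
clock: 0.72
tcp_pos: [0.4841, -0.3745, 0.1916]
orientation: [-0.0, 0.787, 0.617, -0.0]
wrist_force: [1.0, -0.6, -0.0]
finger_gap: 0.0855
grip_force: 0.0
```

Request:
send_rows(
  increments=[
    {"dx": 1.6, "dy": 1, "dz": 0, "roll": 0.9, "claw": 1},
    {"dx": 3.2, "dy": 2, "dz": 0, "roll": 1.75, "claw": 1},
    {"dx": 4.76, "dy": 2.9, "dz": 0, "roll": 1.75, "claw": 1},
    {"dx": 4.76, "dy": 2.9, "dz": 0, "roll": 1.75, "claw": 1},
    {"dx": 4.76, "dy": 2.9, "dz": 0, "roll": 1.75, "claw": 1},
  ],
)

```text
clock: 1.35
tcp_pos: [0.6012, -0.3032, 0.1913]
orientation: [-0.001, 0.708, 0.706, -0.0]
wrist_force: [-0.6, -0.5, 0.2]
finger_gap: 0.0854
grip_force: 0.0
```

Request:
send_rows(
  increments=[
    {"dz": -2, "claw": 1},
    {"dz": -4, "claw": 1},
    {"dz": -6, "claw": 1},
    {"dz": -7.0, "claw": 1},
    {"dz": -7.5, "claw": 1},
  ],
)

```text
schema error: expected keys dx, dy, dz, roll, claw
```

```bash
python3 - <<'E'
from workcell import *
import cv2
print(get_state()["tcp_pos"],get_state()["wrist_force"])
s=read_camera("side")["image"];t=read_camera("top")["image"]
a=cv2.resize(s[90:220,210:390],None,fx=3,fy=3);b=cv2.resize(t[110:240,330:460],None,fx=3,fy=3)
cv2.imwrite("pics/g1.png",cv2.hconcat([a,b])[:, :800])
E
```

```text
[ 0.60124674 -0.30318579  0.19128673] [-0.63621564 -0.45908883  0.20252675]
```

View pics/g1.png

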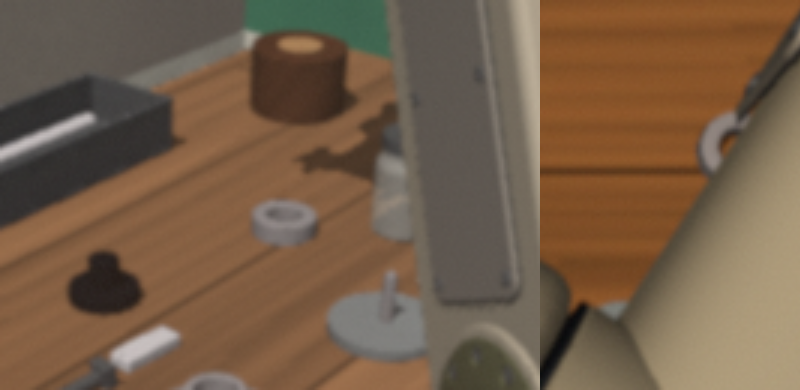

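The move was refused because every row needs all five keys. The picture shows the spacer at side crop (285,222), mostly hidden in the top view by the arm, with the jar untouched. I'll send the descent again with all the keys.

Request:
send_rows(
  increments=[
    {"dx": 0, "dy": 0, "dz": -2, "roll": 0, "claw": 1},
    {"dx": 0, "dy": 0, "dz": -4, "roll": 0, "claw": 1},
    {"dx": 0, "dy": 0, "dz": -6, "roll": 0, "claw": 1},
    {"dx": 0, "dy": 0, "dz": -7, "roll": 0, "claw": 1},
    {"dx": 0, "dy": 0, "dz": -7.5, "roll": 0, "claw": 1},
  ],
)

```text
clock: 2.08
tcp_pos: [0.5997, -0.3037, 0.003]
orientation: [-0.001, 0.709, 0.706, -0.0]
wrist_force: [-0.4, -0.1, 0.7]
finger_gap: 0.0852
grip_force: 0.0
```

Request:
send_rows(
  increments=[
    {"dx": 0, "dy": 0, "dz": 0, "roll": 0, "claw": -1},
    {"dx": 0, "dy": 0, "dz": 0, "roll": 0, "claw": -1},
    {"dx": 0, "dy": 0, "dz": 0, "roll": 0, "claw": -1},
    {"dx": 0, "dy": 0, "dz": 0, "roll": 0, "claw": -1},
    {"dx": 0, "dy": 0, "dz": 0, "roll": 0, "claw": -1},
  ],
)

```text
clock: 2.7
tcp_pos: [0.602, -0.3034, 0.0049]
orientation: [0.0, 0.708, 0.706, 0.0]
wrist_force: [-0.7, 0.2, -0.3]
finger_gap: -0.0
grip_force: 0.0
```

```bash
python3 - <<'E'
from workcell import *
import cv2
print(get_state()["tcp_pos"],get_state()["wrist_force"])
s=read_camera("side")["image"];t=read_camera("top")["image"]
a=cv2.resize(s[60:220,220:390],None,fx=3,fy=3)[:480];b=cv2.resize(t[110:270,330:430],None,fx=3,fy=3)
cv2.imwrite("pics/g2.png",cv2.hconcat([a,b])[:, :800])
E
```

```text
[ 0.60204428 -0.30338215  0.00493941] [-0.73769702  0.24139068 -0.26124059]
```

View pics/g2.png

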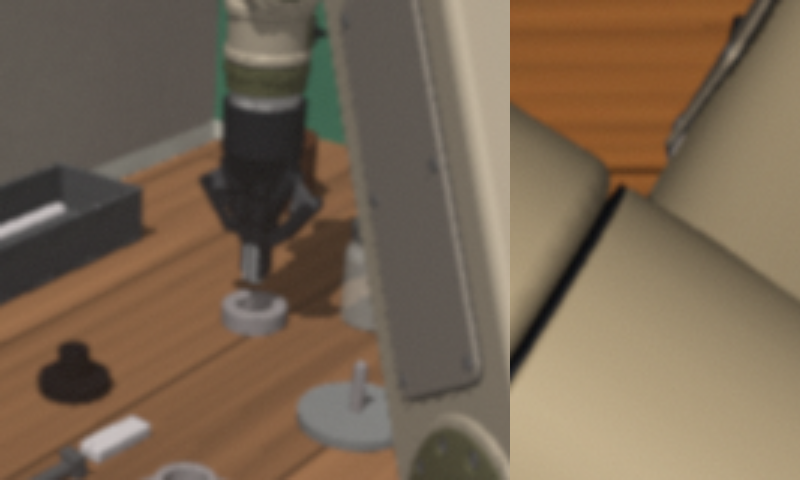

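The fingers closed above the ring and then dropped into its bore, at side crop (255,305); the ring has not moved. I need to go lower, so I'll lift, open to about 72 mm, descend deeper and watch the force.

Request:
send_rows(
  increments=[
    {"dx": 0, "dy": 0, "dz": 1.2, "roll": 0, "claw": -1},
    {"dx": 0, "dy": 0, "dz": 2, "roll": 0, "claw": -1},
    {"dx": 0, "dy": 0, "dz": 2, "roll": 0, "claw": 0.7},
    {"dx": 0, "dy": 0, "dz": 2, "roll": 0, "claw": 0.7},
    {"dx": 0, "dy": 0, "dz": 2, "roll": 0, "claw": 0.7},
  ],
)

```text
clock: 3.42
tcp_pos: [0.601, -0.3028, 0.0531]
orientation: [-0.001, 0.708, 0.706, -0.0]
wrist_force: [0.3, -0.5, -0.7]
finger_gap: 0.0542
grip_force: 0.0
```

Request:
send_rows(
  increments=[
    {"dx": 0, "dy": 0, "dz": -0.6, "roll": 0, "claw": 0.7},
    {"dx": 0, "dy": 0, "dz": -1.2, "roll": 0, "claw": 0.7},
    {"dx": 0, "dy": 0, "dz": -1.8, "roll": 0, "claw": 0.7},
    {"dx": 0, "dy": 0, "dz": -2, "roll": 0, "claw": 0.7},
    {"dx": 0, "dy": 0, "dz": -2, "roll": 0, "claw": 0.7},
  ],
)

```text
clock: 4.05
tcp_pos: [0.6014, -0.303, 0.0037]
orientation: [-0.001, 0.708, 0.706, -0.0]
wrist_force: [0.2, -0.1, 0.1]
finger_gap: 0.0729
grip_force: 0.0
```

Request:
send_rows(
  increments=[
    {"dx": 0, "dy": 0, "dz": -0.1, "roll": 0, "claw": 0.7},
    {"dx": 0, "dy": 0, "dz": -0.2, "roll": 0, "claw": 0.7},
    {"dx": 0, "dy": 0, "dz": -0.3, "roll": 0, "claw": 0.7},
    {"dx": 0, "dy": 0, "dz": -0.35, "roll": 0, "claw": 0.7},
    {"dx": 0, "dy": 0, "dz": -0.4, "roll": 0, "claw": 0.7},
  ],
)

```text
clock: 4.68
tcp_pos: [0.6018, -0.3033, -0.0055]
orientation: [0.0, 0.708, 0.706, 0.0]
wrist_force: [0.9, -0.6, 0.4]
finger_gap: 0.0729
grip_force: 0.0
```

No contact force at z = -0.0055, so I'll close now.

Request:
send_rows(
  increments=[
    {"dx": 0, "dy": 0, "dz": 0, "roll": 0, "claw": 0.2},
    {"dx": 0, "dy": 0, "dz": 0, "roll": 0, "claw": 0.2},
    {"dx": 0, "dy": 0, "dz": 0, "roll": 0, "claw": 0.2},
    {"dx": 0, "dy": 0, "dz": 0, "roll": 0, "claw": 0.2},
    {"dx": 0, "dy": 0, "dz": 0, "roll": 0, "claw": 0.2},
  ],
)

```text
clock: 5.3
tcp_pos: [0.6018, -0.3033, -0.0054]
orientation: [0.0, 0.708, 0.706, 0.0]
wrist_force: [0.2, -0.2, -0.5]
finger_gap: 0.0514
grip_force: 0.0
```

```bash
python3 - <<'E'
from workcell import *
import cv2
from h import *
p=get_state()["tcp_pos"];print(p,w2px("side",p),w2px("side",[.602,-.3024,.02]))
s=read_camera("side")["image"]
cv2.imwrite("pics/g3.png",cv2.resize(s[90:190,250:380],None,fx=6,fy=6,interpolation=cv2.INTER_CUBIC))
E
```

```text
[ 0.60180418 -0.30334746 -0.00541852] [304.33471358 168.27672216] [304.53185311 160.42776621]
```

View pics/g3.png

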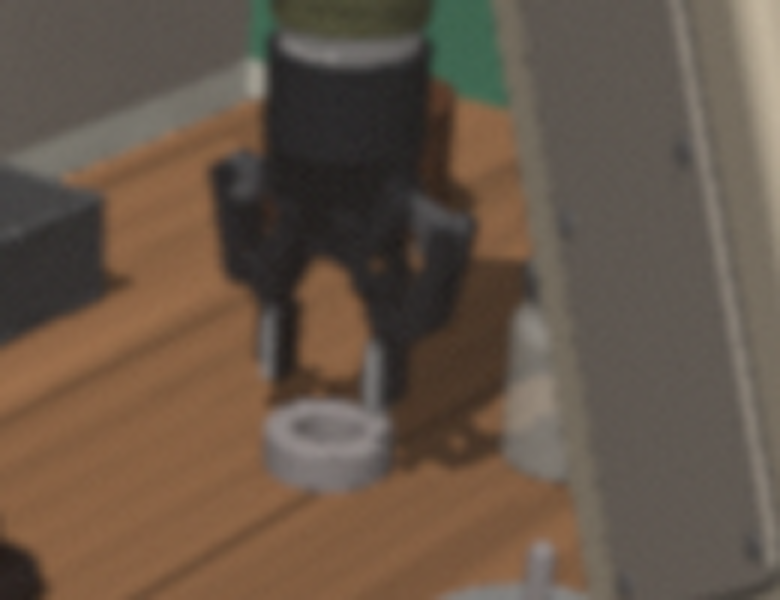

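Tips show at crop (270,375) and (385,405), above the ring's top rim at (327,430). They sit higher than the TCP reading says. I'll compare that with the start picture, where the tips are near (487,95).

```bash
python3 - <<'E'
from h import *
print("start",w2px("side",[.2326,-.5253,.1912]),w2px("side",[.2326,-.5253,.2042]),w2px("side",[.2326,-.5253,.2312]))
for z in(-.005,.005,.015,.025,.035): print(z,w2px("side",[.602+.0257,-.3033,z]).round(1),w2px("side",[.602-.0257,-.3033,z]).round(1))
import cv2
s=cv2.imread("pics/side0.png")
cv2.imwrite("pics/g0.png",cv2.resize(s[20:140,430:560],None,fx=5,fy=5,interpolation=cv2.INTER_CUBIC))
E
```

```text
start [474.60319865 112.52850067] [475.85554794 107.6547508 ] [478.50405455  97.34759546]
-0.005 [297.2 165.6] [311.6 170.8]
0.005 [297.3 162.5] [311.8 167.6]
0.015 [297.4 159.4] [312.  164.5]
0.025 [297.6 156.2] [312.2 161.3]
0.035 [297.7 153.1] [312.4 158.1]
```

View pics/g0.png

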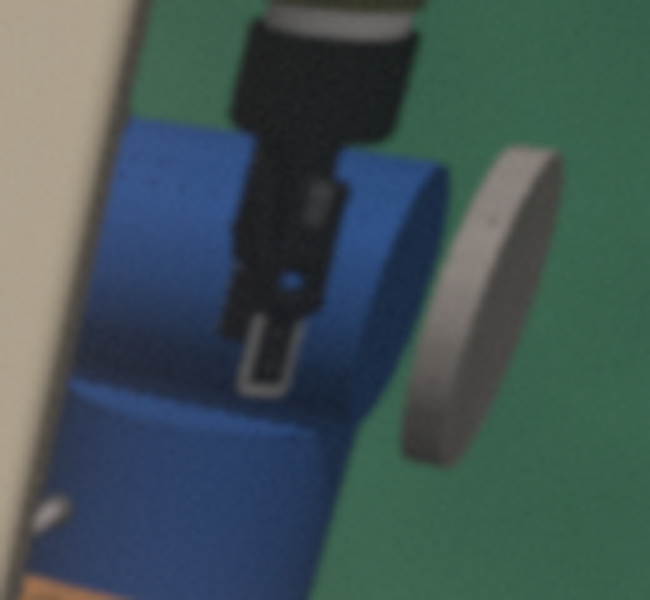

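In the start picture the tips are at (483,99), against a predicted TCP of (475,112). So the real fingertips are about 25–40 mm above the reported TCP. I'll open and feel downward slowly, watching the force.

Request:
send_rows(
  increments=[
    {"dx": 0, "dy": 0, "dz": 0, "roll": 0, "claw": 0.75},
    {"dx": 0, "dy": 0, "dz": 0, "roll": 0, "claw": 0.75},
    {"dx": 0, "dy": 0, "dz": 0, "roll": 0, "claw": 0.75},
    {"dx": 0, "dy": 0, "dz": -0.2, "roll": 0, "claw": 0.75},
    {"dx": 0, "dy": 0, "dz": -0.3, "roll": 0, "claw": 0.75},
  ],
)

```text
clock: 5.98
tcp_pos: [0.6015, -0.3031, -0.0136]
orientation: [-0.0, 0.708, 0.706, -0.0]
wrist_force: [0.1, -0.2, -0.3]
finger_gap: 0.0748
grip_force: 0.0
```

Request:
send_rows(
  increments=[
    {"dx": 0, "dy": 0, "dz": -0.06, "roll": 0, "claw": 0.75},
    {"dx": 0, "dy": 0, "dz": -0.12, "roll": 0, "claw": 0.75},
    {"dx": 0, "dy": 0, "dz": -0.18, "roll": 0, "claw": 0.75},
    {"dx": 0, "dy": 0, "dz": -0.24, "roll": 0, "claw": 0.75},
    {"dx": 0, "dy": 0, "dz": -0.3, "roll": 0, "claw": 0.75},
  ],
)

```text
clock: 6.6
tcp_pos: [0.6018, -0.3033, -0.0205]
orientation: [0.0, 0.708, 0.706, 0.0]
wrist_force: [-0.3, 0.5, -0.1]
finger_gap: 0.0745
grip_force: 0.0
```

Request:
send_rows(
  increments=[
    {"dx": 0, "dy": 0, "dz": -0.06, "roll": 0, "claw": 0.75},
    {"dx": 0, "dy": 0, "dz": -0.12, "roll": 0, "claw": 0.75},
    {"dx": 0, "dy": 0, "dz": -0.18, "roll": 0, "claw": 0.75},
    {"dx": 0, "dy": 0, "dz": -0.24, "roll": 0, "claw": 0.75},
    {"dx": 0, "dy": 0, "dz": -0.3, "roll": 0, "claw": 0.75},
  ],
)

```text
clock: 7.22
tcp_pos: [0.6018, -0.3033, -0.0281]
orientation: [0.0, 0.708, 0.706, 0.0]
wrist_force: [0.3, -1.0, -0.3]
finger_gap: 0.0747
grip_force: 0.0
```

Request:
send_rows(
  increments=[
    {"dx": 0, "dy": 0, "dz": 0, "roll": 0, "claw": 0.4},
    {"dx": 0, "dy": 0, "dz": 0, "roll": 0, "claw": 0.4},
    {"dx": 0, "dy": 0, "dz": 0, "roll": 0, "claw": 0.4},
    {"dx": 0, "dy": 0, "dz": 0, "roll": 0, "claw": 0.4},
    {"dx": 0, "dy": 0, "dz": 0, "roll": 0, "claw": 0.4},
  ],
)

```text
clock: 7.85
tcp_pos: [0.6015, -0.3033, -0.0276]
orientation: [-0.0, 0.708, 0.706, -0.0]
wrist_force: [-3.6, 1.5, 6.5]
finger_gap: 0.0603
grip_force: 24.0
```

Contact at last: gap 60 mm and 24 N on the pads. The hold is probably shallow, so I'll reopen, go deeper and close again.

Request:
send_rows(
  increments=[
    {"dx": 0, "dy": 0, "dz": 0, "roll": 0, "claw": 0.75},
    {"dx": 0, "dy": 0, "dz": 0, "roll": 0, "claw": 0.75},
    {"dx": 0, "dy": 0, "dz": -0.1, "roll": 0, "claw": 0.75},
    {"dx": 0, "dy": 0, "dz": -0.2, "roll": 0, "claw": 0.75},
    {"dx": 0, "dy": 0, "dz": -0.3, "roll": 0, "claw": 0.75},
  ],
)

```text
clock: 8.48
tcp_pos: [0.6017, -0.3032, -0.0359]
orientation: [-0.0, 0.708, 0.706, 0.0]
wrist_force: [-0.5, 0.1, 0.9]
finger_gap: 0.0748
grip_force: 0.0
```

Request:
send_rows(
  increments=[
    {"dx": 0, "dy": 0, "dz": 0, "roll": 0, "claw": -1},
    {"dx": 0, "dy": 0, "dz": 0, "roll": 0, "claw": -1},
    {"dx": 0, "dy": 0, "dz": 0, "roll": 0, "claw": -1},
    {"dx": 0, "dy": 0, "dz": 0, "roll": 0, "claw": -1},
    {"dx": 0, "dy": 0, "dz": 0, "roll": 0, "claw": -1},
  ],
)

```text
clock: 9.1
tcp_pos: [0.6019, -0.3033, -0.035]
orientation: [0.0, 0.708, 0.706, 0.0]
wrist_force: [-1.4, 1.1, 5.7]
finger_gap: 0.0595
grip_force: 64.9
```

Request:
send_rows(
  increments=[
    {"dx": 0, "dy": 0, "dz": 0.5, "roll": 0, "claw": -1},
    {"dx": 0, "dy": 0, "dz": 1.5, "roll": 0, "claw": -1},
    {"dx": 0, "dy": 0, "dz": 3, "roll": 0, "claw": -1},
    {"dx": 0, "dy": 0, "dz": 5, "roll": 0, "claw": -1},
    {"dx": 0, "dy": 0, "dz": 6, "roll": 0, "claw": -1},
  ],
)

```text
clock: 9.72
tcp_pos: [0.6028, -0.304, 0.1176]
orientation: [0.002, 0.708, 0.706, 0.0]
wrist_force: [0.4, -0.5, -3.6]
finger_gap: 0.0599
grip_force: 65.7
```

```bash
python3 - <<'E'
from workcell import *
import cv2
from h import *
s=get_state();p=s["tcp_pos"];print(p,s["finger_gap"],s["grip_force"],s["wrist_force"],w2px("side",p))
i=read_camera("side")["image"]
cv2.imwrite("pics/g4.png",cv2.resize(i[50:180,240:380],None,fx=5,fy=4.6*5/4.6,interpolation=cv2.INTER_CUBIC)[:600])
E
```

```text
[ 0.60276046 -0.30399748  0.11759957] 0.05985060151852866 65.73487624526024 [ 0.3729507  -0.45157544 -3.58556433] [306.428061   128.13487811]
```

View pics/g4.png

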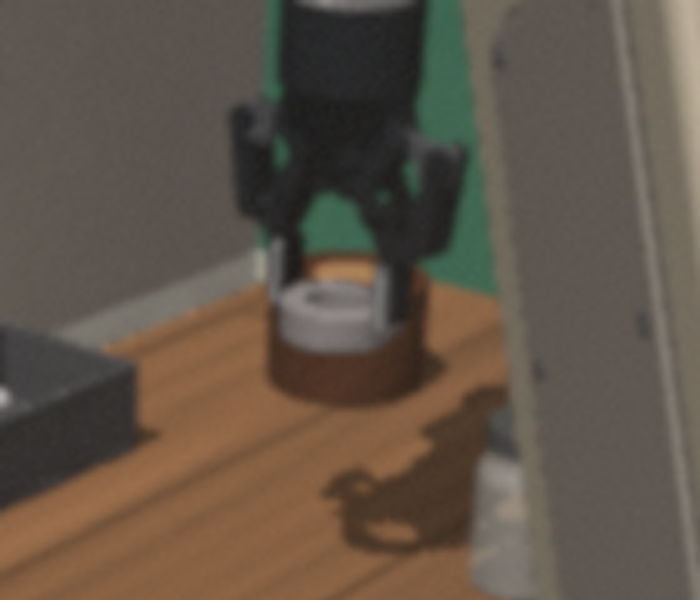

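The ring is lifted and held level, at crop (335,310), with its bottom about 35 mm above the reported TCP. I'll use that offset and carry it to the thick arbor.

Request:
send_rows(
  increments=[
    {"dx": -0.5, "dy": 1.4, "dz": 0, "roll": 0, "claw": -1},
    {"dx": -1.2, "dy": 3.4, "dz": 0, "roll": 0, "claw": -1},
    {"dx": -1.9, "dy": 5.4, "dz": 0, "roll": 0, "claw": -1},
    {"dx": -2.6, "dy": 7.4, "dz": 0, "roll": 0, "claw": -1},
    {"dx": -3.4, "dy": 9.4, "dz": 0, "roll": 0, "claw": -1},
  ],
)

```text
clock: 10.4
tcp_pos: [0.5155, -0.0667, 0.1135]
orientation: [-0.001, 0.708, 0.706, -0.0]
wrist_force: [0.9, 0.3, -2.6]
finger_gap: 0.0596
grip_force: 65.8
```

Request:
send_rows(
  increments=[
    {"dx": -0.7, "dy": 2, "dz": 0, "roll": 0, "claw": -1},
    {"dx": -1.4, "dy": 4, "dz": 0, "roll": 0, "claw": -1},
    {"dx": -2.1, "dy": 6, "dz": 0, "roll": 0, "claw": -1},
    {"dx": -2.8, "dy": 8, "dz": 0, "roll": 0, "claw": -1},
    {"dx": -3.4, "dy": 9.6, "dz": 0, "roll": 0, "claw": -1},
  ],
)

```text
clock: 11.02
tcp_pos: [0.4302, 0.1732, 0.1137]
orientation: [-0.0, 0.708, 0.707, -0.0]
wrist_force: [0.4, 1.3, -2.8]
finger_gap: 0.0597
grip_force: 65.8
```

Request:
send_rows(
  increments=[
    {"dx": -0.33, "dy": 1, "dz": 0, "roll": 0, "claw": -1},
    {"dx": -0.33, "dy": 1, "dz": -1, "roll": 0, "claw": -1},
    {"dx": -0.33, "dy": 1, "dz": -2, "roll": 0, "claw": -1},
    {"dx": -0.33, "dy": 1, "dz": -3, "roll": 0, "claw": -1},
    {"dx": -0.33, "dy": 1, "dz": -3, "roll": 0, "claw": -1},
  ],
)

```text
clock: 11.65
tcp_pos: [0.4208, 0.1959, 0.0372]
orientation: [-0.001, 0.708, 0.706, -0.002]
wrist_force: [-0.5, -0.9, -4.0]
finger_gap: 0.0598
grip_force: 66.4
```

```bash
python3 - <<'E'
from workcell import *
import cv2
from h import *
s=get_state();p=s["tcp_pos"];print(p,s["finger_gap"],s["grip_force"],s["wrist_force"],w2px("side",p),w2px("top",p))
i=read_camera("side")["image"];t=read_camera("top")["image"]
a=cv2.resize(i[190:310,160:300],None,fx=4,fy=4,interpolation=cv2.INTER_CUBIC);b=cv2.resize(t[180:300,160:220],None,fx=4,fy=4,interpolation=cv2.INTER_CUBIC)
cv2.imwrite("pics/g5.png",cv2.hconcat([a,b]))
E
```

```text
[0.42075049 0.19593595 0.03724358] 0.059817933912193165 66.38220369815826 [-0.51527036 -0.92779555 -3.98795305] [230.26371003 265.26477419] [188.51320553 231.83906334]
```

View pics/g5.png

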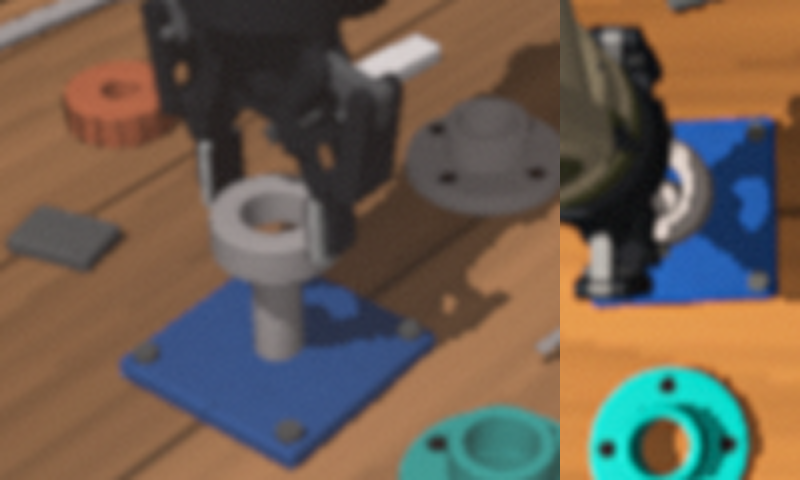

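The spacer hangs just above the post. Ring centre is at side crop (271,210) and the post axis is near x = 273, so it is aligned to within about 3 mm. I'll lower it.

Request:
send_rows(
  increments=[
    {"dx": 0, "dy": 0, "dz": -0.4, "roll": 0, "claw": -1},
    {"dx": 0, "dy": 0, "dz": -0.8, "roll": 0, "claw": -1},
    {"dx": 0, "dy": 0, "dz": -1.2, "roll": 0, "claw": -1},
    {"dx": 0, "dy": 0, "dz": -1.6, "roll": 0, "claw": -1},
    {"dx": 0, "dy": 0, "dz": -1.8, "roll": 0, "claw": -1},
  ],
)

```text
clock: 12.38
tcp_pos: [0.4229, 0.1965, -0.0064]
orientation: [-0.0, 0.708, 0.706, -0.001]
wrist_force: [0.1, 0.7, -4.6]
finger_gap: 0.0595
grip_force: 66.4
```

Request:
send_rows(
  increments=[
    {"dx": 0, "dy": 0, "dz": -0.15, "roll": 0, "claw": -1},
    {"dx": 0, "dy": 0, "dz": -0.3, "roll": 0, "claw": -1},
    {"dx": 0, "dy": 0, "dz": -0.45, "roll": 0, "claw": -1},
    {"dx": 0, "dy": 0, "dz": -0.58, "roll": 0, "claw": -1},
    {"dx": 0, "dy": 0, "dz": -0.58, "roll": 0, "claw": -1},
  ],
)

```text
clock: 13.0
tcp_pos: [0.4233, 0.1966, -0.0202]
orientation: [-0.0, 0.708, 0.706, -0.0]
wrist_force: [0.5, 0.1, -2.8]
finger_gap: 0.0596
grip_force: 66.4
```

Request:
send_rows(
  increments=[
    {"dx": 0, "dy": 0, "dz": -0.08, "roll": 0, "claw": -1},
    {"dx": 0, "dy": 0, "dz": -0.12, "roll": 0, "claw": -1},
    {"dx": 0, "dy": 0, "dz": -0.12, "roll": 0, "claw": 0.75},
    {"dx": 0, "dy": 0, "dz": -0.12, "roll": 0, "claw": 0.75},
    {"dx": 0, "dy": 0, "dz": -0.12, "roll": 0, "claw": 0.75},
  ],
)

```text
clock: 13.62
tcp_pos: [0.424, 0.1968, -0.0226]
orientation: [0.0, 0.708, 0.706, 0.0]
wrist_force: [0.5, -0.3, 0.0]
finger_gap: 0.0748
grip_force: 0.0
```

Request:
send_rows(
  increments=[
    {"dx": 0, "dy": 0, "dz": 0, "roll": 0, "claw": 0.75},
    {"dx": 0, "dy": 0, "dz": 1, "roll": 0, "claw": 0.75},
    {"dx": 0, "dy": 0, "dz": 3, "roll": 0, "claw": 0.75},
    {"dx": 0, "dy": 0, "dz": 5, "roll": 0, "claw": 0.75},
    {"dx": 0, "dy": 0, "dz": 6, "roll": 0, "claw": 0.6},
  ],
)

```text
clock: 14.25
tcp_pos: [0.4249, 0.1971, 0.13]
orientation: [0.001, 0.708, 0.706, 0.002]
wrist_force: [0.4, 0.4, -0.2]
finger_gap: 0.0685
grip_force: 0.0
```

Request:
send_rows(
  increments=[
    {"dx": 0.2, "dy": -1.6, "dz": 0, "roll": 0, "claw": 0.5},
    {"dx": 0.5, "dy": -3.6, "dz": 0, "roll": 0, "claw": 0.5},
    {"dx": 0.8, "dy": -5.6, "dz": 0, "roll": 0, "claw": 0.5},
    {"dx": 1.01, "dy": -7.2, "dz": 0, "roll": 0, "claw": 0.5},
    {"dx": 1.01, "dy": -7.83, "dz": 0, "roll": 0, "claw": 0.5},
  ],
)

```text
clock: 14.88
tcp_pos: [0.449, -0.0009, 0.1271]
orientation: [0.0, 0.709, 0.705, 0.0]
wrist_force: [0.3, 0.4, -0.3]
finger_gap: 0.0637
grip_force: 0.0
```

Request:
send_rows(
  increments=[
    {"dx": 0, "dy": 0, "dz": -1, "roll": 0, "claw": 0.5},
    {"dx": 0, "dy": 0, "dz": -2.4, "roll": 0, "claw": 0.5},
    {"dx": 0, "dy": 0, "dz": -3.8, "roll": 0, "claw": 0.5},
    {"dx": 0, "dy": 0, "dz": -5, "roll": 0, "claw": 0.5},
    {"dx": 0, "dy": 0, "dz": -5.5, "roll": 0, "claw": 0.5},
  ],
)

```text
clock: 15.5
tcp_pos: [0.4472, 0.0019, -0.0119]
orientation: [-0.001, 0.708, 0.707, -0.001]
wrist_force: [-0.7, -1.0, 0.1]
finger_gap: 0.064
grip_force: 0.0
```

Request:
send_rows(
  increments=[
    {"dx": 0, "dy": 0, "dz": -0.08, "roll": 0, "claw": 0.5},
    {"dx": 0, "dy": 0, "dz": -0.16, "roll": 0, "claw": 0.5},
    {"dx": 0, "dy": 0, "dz": -0.24, "roll": 0, "claw": 0.5},
    {"dx": 0, "dy": 0, "dz": -0.32, "roll": 0, "claw": 0.5},
    {"dx": 0, "dy": 0, "dz": -0.4, "roll": 0, "claw": 0.5},
  ],
)

```text
clock: 16.12
tcp_pos: [0.449, 0.0009, -0.0203]
orientation: [0.0, 0.708, 0.706, 0.0]
wrist_force: [-0.4, -0.3, -0.4]
finger_gap: 0.0642
grip_force: 0.0
```

Request:
send_rows(
  increments=[
    {"dx": 0, "dy": 0, "dz": -0.05, "roll": 0, "claw": 0.5},
    {"dx": 0, "dy": 0, "dz": -0.1, "roll": 0, "claw": 0.5},
    {"dx": 0, "dy": 0, "dz": -0.14, "roll": 0, "claw": 0.5},
    {"dx": 0, "dy": 0, "dz": -0.14, "roll": 0, "claw": 0.5},
    {"dx": 0, "dy": 0, "dz": -0.14, "roll": 0, "claw": 0.5},
  ],
)

```text
clock: 16.75
tcp_pos: [0.4488, 0.0009, -0.024]
orientation: [0.0, 0.708, 0.706, 0.0]
wrist_force: [-0.4, -0.2, -0.0]
finger_gap: 0.0639
grip_force: 0.0
```

Request:
send_rows(
  increments=[
    {"dx": 0, "dy": 0, "dz": 0, "roll": 0, "claw": -1},
    {"dx": 0, "dy": 0, "dz": 0, "roll": 0, "claw": -1},
    {"dx": 0, "dy": 0, "dz": 0, "roll": 0, "claw": -1},
    {"dx": 0, "dy": 0, "dz": 0, "roll": 0, "claw": -1},
    {"dx": 0, "dy": 0, "dz": 0, "roll": 0, "claw": -1},
  ],
  grip_force=80,
)

```text
clock: 17.38
tcp_pos: [0.4487, 0.0009, -0.0232]
orientation: [0.0, 0.708, 0.707, -0.0]
wrist_force: [-3.1, -0.4, 8.4]
finger_gap: 0.0453
grip_force: 80.5
```

Request:
send_rows(
  increments=[
    {"dx": 0, "dy": 0, "dz": 0.4, "roll": 0, "claw": -1},
    {"dx": 0, "dy": 0, "dz": 1.2, "roll": 0, "claw": -1},
    {"dx": 0, "dy": 0, "dz": 2.4, "roll": 0, "claw": -1},
    {"dx": 0, "dy": 0, "dz": 3.6, "roll": 0, "claw": -1},
    {"dx": 0, "dy": 0, "dz": 4.4, "roll": 0, "claw": -1},
  ],
)

```text
clock: 18.0
tcp_pos: [0.4485, 0.001, 0.087]
orientation: [-0.0, 0.708, 0.706, -0.0]
wrist_force: [0.6, -0.7, -6.9]
finger_gap: 0.0449
grip_force: 83.6
```

Request:
send_rows(
  increments=[
    {"dx": -0.2, "dy": 1.2, "dz": 0, "roll": 0, "claw": -1},
    {"dx": -0.4, "dy": 3, "dz": 0, "roll": 0, "claw": -1},
    {"dx": -0.6, "dy": 5, "dz": 0, "roll": 0, "claw": -1},
    {"dx": -0.8, "dy": 6.8, "dz": 0, "roll": 0, "claw": -1},
    {"dx": -1.01, "dy": 7.87, "dz": 0, "roll": 0, "claw": -1},
  ],
)

```text
clock: 18.62
tcp_pos: [0.4222, 0.1994, 0.0856]
orientation: [-0.001, 0.707, 0.707, -0.001]
wrist_force: [1.2, -0.1, -6.9]
finger_gap: 0.0454
grip_force: 83.5
```

Request:
send_rows(
  increments=[
    {"dx": 0, "dy": 0, "dz": 0, "roll": 0, "claw": -1},
    {"dx": 0, "dy": 0, "dz": -0.5, "roll": 0, "claw": -1},
    {"dx": 0, "dy": 0, "dz": -1, "roll": 0, "claw": -1},
    {"dx": 0, "dy": 0, "dz": -1.5, "roll": 0, "claw": -1},
    {"dx": 0, "dy": 0, "dz": -1.5, "roll": 0, "claw": -1},
  ],
)

```text
clock: 19.25
tcp_pos: [0.4222, 0.1968, 0.0469]
orientation: [-0.001, 0.708, 0.706, -0.001]
wrist_force: [-0.2, -0.4, -6.0]
finger_gap: 0.0451
grip_force: 83.4
```

Request:
send_rows(
  increments=[
    {"dx": 0, "dy": 0, "dz": -0.3, "roll": 0, "claw": -1},
    {"dx": 0, "dy": 0, "dz": -0.6, "roll": 0, "claw": -1},
    {"dx": 0, "dy": 0, "dz": -0.9, "roll": 0, "claw": -1},
    {"dx": 0, "dy": 0, "dz": -1.2, "roll": 0, "claw": -1},
    {"dx": 0, "dy": 0, "dz": -1.4, "roll": 0, "claw": -1},
  ],
)

```text
clock: 19.88
tcp_pos: [0.4233, 0.1976, 0.0129]
orientation: [-0.0, 0.708, 0.706, -0.0]
wrist_force: [-0.1, -0.7, -6.6]
finger_gap: 0.045
grip_force: 83.6
```

Request:
send_rows(
  increments=[
    {"dx": 0, "dy": 0, "dz": -0.1, "roll": 0, "claw": -1},
    {"dx": 0, "dy": 0, "dz": -0.22, "roll": 0, "claw": -1},
    {"dx": 0, "dy": 0, "dz": -0.22, "roll": 0, "claw": -1},
    {"dx": 0, "dy": 0, "dz": -0.22, "roll": 0, "claw": 0.5},
    {"dx": 0, "dy": 0, "dz": -0.22, "roll": 0, "claw": 0.5},
  ],
)

```text
clock: 20.5
tcp_pos: [0.4247, 0.198, 0.0086]
orientation: [0.001, 0.708, 0.706, 0.001]
wrist_force: [-0.4, 0.0, -0.6]
finger_gap: 0.0641
grip_force: 0.0
```

Request:
send_rows(
  increments=[
    {"dx": 0, "dy": 0, "dz": 0, "roll": 0, "claw": 0.5},
    {"dx": 0, "dy": 0, "dz": 0.5, "roll": 0, "claw": 0.5},
    {"dx": 0, "dy": 0, "dz": 1.5, "roll": 0, "claw": 0.5},
    {"dx": 0, "dy": 0, "dz": 3, "roll": 0, "claw": 0},
    {"dx": 0, "dy": 0, "dz": 4, "roll": 0, "claw": 0},
  ],
)

```text
clock: 21.12
tcp_pos: [0.4243, 0.1979, 0.1106]
orientation: [0.001, 0.708, 0.706, 0.001]
wrist_force: [0.4, 0.6, -0.2]
finger_gap: 0.0424
grip_force: 0.0
```

Request:
send_rows(
  increments=[
    {"dx": 1.2, "dy": -1.6, "dz": 0, "roll": 0, "claw": 0},
    {"dx": 2.6, "dy": -3.4, "dz": 0, "roll": 0, "claw": 0},
    {"dx": 4, "dy": -5.2, "dz": 0, "roll": 0, "claw": 0},
    {"dx": 5.4, "dy": -7.1, "dz": 0, "roll": 0, "claw": 0},
    {"dx": 6.8, "dy": -9, "dz": 0, "roll": 0, "claw": 0},
  ],
)

```text
clock: 21.75
tcp_pos: [0.5949, -0.029, 0.1091]
orientation: [0.001, 0.708, 0.706, 0.001]
wrist_force: [0.4, 0.9, 0.3]
finger_gap: 0.0422
grip_force: 0.0
```

Request:
send_rows(
  increments=[
    {"dx": 1.2, "dy": -1.6, "dz": 0, "roll": 0, "claw": 0},
    {"dx": 2.04, "dy": -2.69, "dz": -1, "roll": 0, "claw": 0},
    {"dx": 2.04, "dy": -2.69, "dz": -2, "roll": 0, "claw": 0},
    {"dx": 2.04, "dy": -2.69, "dz": -3, "roll": 0, "claw": 0},
    {"dx": 2.04, "dy": -2.69, "dz": -3.6, "roll": 0, "claw": 0},
  ],
)

```text
clock: 22.38
tcp_pos: [0.644, -0.0946, 0.0172]
orientation: [-0.001, 0.708, 0.706, -0.0]
wrist_force: [0.4, 0.5, -0.4]
finger_gap: 0.0427
grip_force: 0.0
```

Request:
send_rows(
  increments=[
    {"dx": 0, "dy": 0, "dz": -0.4, "roll": 0, "claw": 0},
    {"dx": 0, "dy": 0, "dz": -0.8, "roll": 0, "claw": 0},
    {"dx": 0, "dy": 0, "dz": -1.1, "roll": 0, "claw": 0},
    {"dx": 0, "dy": 0, "dz": -1.3, "roll": 0, "claw": 0},
    {"dx": 0, "dy": 0, "dz": -1.49, "roll": 0, "claw": 0},
  ],
)

```text
clock: 23.0
tcp_pos: [0.6448, -0.0946, -0.0192]
orientation: [0.0, 0.708, 0.706, 0.0]
wrist_force: [-0.4, 0.3, -0.6]
finger_gap: 0.0425
grip_force: 0.0
```

Request:
send_rows(
  increments=[
    {"dx": 0, "dy": 0, "dz": 0, "roll": 0, "claw": 0},
    {"dx": 0, "dy": 0, "dz": 0, "roll": 0, "claw": -1},
    {"dx": 0, "dy": 0, "dz": 0, "roll": 0, "claw": -1},
    {"dx": 0, "dy": 0, "dz": 0, "roll": 0, "claw": -1},
    {"dx": 0, "dy": 0, "dz": 0, "roll": 0, "claw": -1},
  ],
  grip_force=40,
)

```text
clock: 23.62
tcp_pos: [0.6449, -0.0947, -0.0188]
orientation: [0.0, 0.708, 0.706, 0.0]
wrist_force: [0.3, 0.6, 3.4]
finger_gap: 0.0265
grip_force: 39.6
```

Request:
send_rows(
  increments=[
    {"dx": 0, "dy": 0, "dz": 0.4, "roll": 0, "claw": -1},
    {"dx": 0, "dy": 0, "dz": 1.4, "roll": 0, "claw": -1},
    {"dx": 0, "dy": 0, "dz": 2.6, "roll": 0, "claw": -1},
    {"dx": 0, "dy": 0, "dz": 3.8, "roll": 0, "claw": -1},
    {"dx": 0, "dy": 0, "dz": 4.4, "roll": 0, "claw": -1},
  ],
)

```text
clock: 24.25
tcp_pos: [0.6454, -0.0948, 0.093]
orientation: [0.001, 0.708, 0.706, 0.001]
wrist_force: [0.6, -0.7, -0.8]
finger_gap: 0.0266
grip_force: 39.4
```

```bash
python3 - <<'E'
from workcell import *
import cv2
i=read_camera("side")["image"];t=read_camera("top")["image"]
a=cv2.resize(i[100:300,180:300],None,fx=3,fy=3,interpolation=cv2.INTER_CUBIC);b=cv2.resize(t[180:280,140:250],None,fx=4,fy=4,interpolation=cv2.INTER_CUBIC)
b=cv2.copyMakeBorder(b,0,200,0,0,cv2.BORDER_CONSTANT)
cv2.imwrite("pics/g6.png",cv2.hconcat([a,b]))
E
```

```text
(no output)
```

View pics/g6.png

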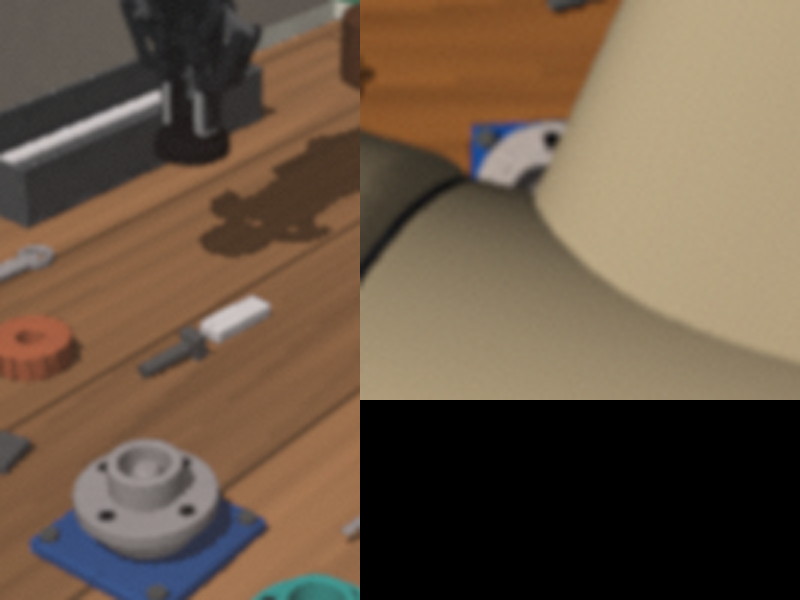

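The spacer and flange sit flat, with the post tip centred in the bore at (147,465), and the cap is held upright at (190,140). I'll take the cap over.

Request:
send_rows(
  increments=[
    {"dx": -0.9, "dy": 1.2, "dz": 0, "roll": 0, "claw": -1},
    {"dx": -2.2, "dy": 2.9, "dz": 0, "roll": 0, "claw": -1},
    {"dx": -3.5, "dy": 4.6, "dz": 0, "roll": 0, "claw": -1},
    {"dx": -4.9, "dy": 6.5, "dz": 0, "roll": 0, "claw": -1},
    {"dx": -6.2, "dy": 8.2, "dz": 0, "roll": 0, "claw": -1},
  ],
)

```text
clock: 24.98
tcp_pos: [0.4871, 0.1117, 0.0893]
orientation: [-0.001, 0.708, 0.706, -0.001]
wrist_force: [0.9, 1.4, -0.3]
finger_gap: 0.0265
grip_force: 39.5
```

Request:
send_rows(
  increments=[
    {"dx": -1.3, "dy": 1.7, "dz": 0, "roll": 0, "claw": -1},
    {"dx": -2.3, "dy": 3, "dz": 0, "roll": 0, "claw": -1},
    {"dx": -2.64, "dy": 3.49, "dz": 0, "roll": 0, "claw": -1},
    {"dx": -2.64, "dy": 3.49, "dz": -0.6, "roll": 0, "claw": -1},
    {"dx": -2.64, "dy": 3.49, "dz": -1.2, "roll": 0, "claw": -1},
  ],
)

```text
clock: 25.6
tcp_pos: [0.4241, 0.1969, 0.0593]
orientation: [0.0, 0.708, 0.706, -0.0]
wrist_force: [0.5, 0.7, -0.8]
finger_gap: 0.0262
grip_force: 39.5
```

Request:
send_rows(
  increments=[
    {"dx": 0, "dy": 0, "dz": -0.2, "roll": 0, "claw": -1},
    {"dx": 0, "dy": 0, "dz": -0.4, "roll": 0, "claw": -1},
    {"dx": 0, "dy": 0, "dz": -0.55, "roll": 0, "claw": -1},
    {"dx": 0, "dy": 0, "dz": -0.65, "roll": 0, "claw": -1},
    {"dx": 0, "dy": 0, "dz": -0.73, "roll": 0, "claw": -1},
  ],
)

```text
clock: 26.22
tcp_pos: [0.4238, 0.1977, 0.0426]
orientation: [0.0, 0.708, 0.706, 0.0]
wrist_force: [-0.3, 0.6, -0.5]
finger_gap: 0.0263
grip_force: 39.5
```

Request:
send_rows(
  increments=[
    {"dx": 0, "dy": 0, "dz": -0.07, "roll": 0, "claw": -1},
    {"dx": 0, "dy": 0, "dz": -0.09, "roll": 0, "claw": -1},
    {"dx": 0, "dy": 0, "dz": -0.09, "roll": 0, "claw": 0},
    {"dx": 0, "dy": 0, "dz": -0.09, "roll": 0, "claw": 0},
    {"dx": 0, "dy": 0, "dz": -0.09, "roll": 0, "claw": 0},
  ],
)

```text
clock: 26.85
tcp_pos: [0.4235, 0.1977, 0.0402]
orientation: [0.0, 0.708, 0.706, 0.0]
wrist_force: [-0.1, -0.4, 0.3]
finger_gap: 0.0424
grip_force: 0.0
```

Request:
send_rows(
  increments=[
    {"dx": 0, "dy": 0, "dz": 0.2, "roll": 0, "claw": 0},
    {"dx": 0, "dy": 0, "dz": 1, "roll": 0, "claw": 0},
    {"dx": 0, "dy": 0, "dz": 2, "roll": 0, "claw": 0},
    {"dx": 0, "dy": 0, "dz": 2.8, "roll": 0, "claw": 0.75},
    {"dx": 0, "dy": 0, "dz": 2.8, "roll": 0, "claw": 0.75},
  ],
)

```text
clock: 27.48
tcp_pos: [0.425, 0.1981, 0.1119]
orientation: [0.001, 0.708, 0.706, 0.002]
wrist_force: [0.6, 0.1, 0.3]
finger_gap: 0.0743
grip_force: 0.0
```

Request:
send_rows(
  increments=[
    {"dx": 1.8, "dy": -0.8, "dz": 0, "roll": 0, "claw": 0.75},
    {"dx": 3.8, "dy": -1.7, "dz": 0, "roll": 0, "claw": 0.75},
    {"dx": 5.8, "dy": -2.6, "dz": 0, "roll": 0, "claw": 0.75},
    {"dx": 7.8, "dy": -3.6, "dz": 0, "roll": 0, "claw": 0.75},
    {"dx": 8.78, "dy": -4.02, "dz": 0, "roll": 0, "claw": 0.75},
  ],
)

```text
clock: 28.1
tcp_pos: [0.6449, 0.0954, 0.1083]
orientation: [-0.0, 0.709, 0.706, -0.0]
wrist_force: [0.5, 0.4, 0.9]
finger_gap: 0.075
grip_force: 0.0
```

Request:
send_rows(
  increments=[
    {"dx": 0, "dy": 0, "dz": 0, "roll": 0, "claw": 0.75},
    {"dx": 0, "dy": 0, "dz": -1.4, "roll": 0, "claw": 0.75},
    {"dx": 0, "dy": 0, "dz": -2.8, "roll": 0, "claw": 0.75},
    {"dx": 0, "dy": 0, "dz": -4, "roll": 0, "claw": 0.75},
    {"dx": 0, "dy": 0, "dz": -4.6, "roll": 0, "claw": 0.75},
  ],
)

```text
clock: 28.72
tcp_pos: [0.64, 0.0979, -0.007]
orientation: [-0.002, 0.707, 0.707, -0.002]
wrist_force: [-0.0, -0.5, 1.1]
finger_gap: 0.0749
grip_force: 0.0
```

Request:
send_rows(
  increments=[
    {"dx": 0, "dy": 0, "dz": -0.3, "roll": 0, "claw": 0.75},
    {"dx": 0, "dy": 0, "dz": -0.6, "roll": 0, "claw": 0.75},
    {"dx": 0, "dy": 0, "dz": -0.9, "roll": 0, "claw": 0.75},
    {"dx": 0, "dy": 0, "dz": -1.1, "roll": 0, "claw": 0.75},
    {"dx": 0, "dy": 0, "dz": -1.18, "roll": 0, "claw": 0.75},
  ],
)

```text
clock: 29.35
tcp_pos: [0.643, 0.0971, -0.0344]
orientation: [0.0, 0.708, 0.706, 0.0]
wrist_force: [0.3, 0.7, 0.3]
finger_gap: 0.0746
grip_force: 0.0
```

Request:
send_rows(
  increments=[
    {"dx": 0, "dy": 0, "dz": 0, "roll": 0, "claw": 0.75},
    {"dx": 0, "dy": 0, "dz": 0, "roll": 0, "claw": -1},
    {"dx": 0, "dy": 0, "dz": 0, "roll": 0, "claw": -1},
    {"dx": 0, "dy": 0, "dz": 0, "roll": 0, "claw": -1},
    {"dx": 0, "dy": 0, "dz": 0, "roll": 0, "claw": -1},
  ],
)

```text
clock: 29.98
tcp_pos: [0.6436, 0.0972, -0.0333]
orientation: [0.001, 0.708, 0.706, 0.0]
wrist_force: [-1.9, -0.2, 6.0]
finger_gap: 0.0623
grip_force: 43.6
```

Request:
send_rows(
  increments=[
    {"dx": 0, "dy": 0, "dz": 0.4, "roll": 0, "claw": -1},
    {"dx": 0, "dy": 0, "dz": 1.4, "roll": 0, "claw": -1},
    {"dx": 0, "dy": 0, "dz": 2.8, "roll": 0, "claw": -1},
    {"dx": 0, "dy": 0, "dz": 4.2, "roll": 0, "claw": -1},
    {"dx": 0, "dy": 0, "dz": 5, "roll": 0, "claw": -1},
  ],
)

```text
clock: 30.6
tcp_pos: [0.6439, 0.0972, 0.0932]
orientation: [0.001, 0.708, 0.706, 0.001]
wrist_force: [0.2, -0.3, -0.5]
finger_gap: 0.0623
grip_force: 44.2
```

Request:
send_rows(
  increments=[
    {"dx": -0.8, "dy": -1.1, "dz": 0, "roll": 0, "claw": -1},
    {"dx": -2, "dy": -2.8, "dz": 0, "roll": 0, "claw": -1},
    {"dx": -3.3, "dy": -4.5, "dz": 0, "roll": 0, "claw": -1},
    {"dx": -4.6, "dy": -6.3, "dz": 0, "roll": 0, "claw": -1},
    {"dx": -5.9, "dy": -8.1, "dz": 0, "roll": 0, "claw": -1},
  ],
)

```text
clock: 31.22
tcp_pos: [0.4944, -0.1065, 0.0911]
orientation: [0.0, 0.708, 0.707, 0.0]
wrist_force: [0.7, -0.4, -2.0]
finger_gap: 0.0622
grip_force: 44.2
```

Request:
send_rows(
  increments=[
    {"dx": -1.3, "dy": -1.8, "dz": 0, "roll": 0, "claw": -1},
    {"dx": -2.4, "dy": -3.3, "dz": 0, "roll": 0, "claw": -1},
    {"dx": -2.8, "dy": -3.9, "dz": 0, "roll": 0, "claw": -1},
    {"dx": -2.8, "dy": -3.9, "dz": -1, "roll": 0, "claw": -1},
    {"dx": -2.8, "dy": -3.9, "dz": -2, "roll": 0, "claw": -1},
  ],
)

```text
clock: 31.85
tcp_pos: [0.4257, -0.2036, 0.0409]
orientation: [0.001, 0.708, 0.706, 0.0]
wrist_force: [-0.3, 0.5, -1.4]
finger_gap: 0.0626
grip_force: 44.2
```

Request:
send_rows(
  increments=[
    {"dx": 0, "dy": 0, "dz": -0.3, "roll": 0, "claw": -1},
    {"dx": 0, "dy": 0, "dz": -0.6, "roll": 0, "claw": -1},
    {"dx": 0, "dy": 0, "dz": -0.9, "roll": 0, "claw": -1},
    {"dx": 0, "dy": 0, "dz": -1.2, "roll": 0, "claw": -1},
    {"dx": 0, "dy": 0, "dz": -1.4, "roll": 0, "claw": -1},
  ],
)

```text
clock: 32.48
tcp_pos: [0.4256, -0.2028, 0.0055]
orientation: [0.0, 0.708, 0.706, 0.0]
wrist_force: [-0.1, -0.4, -1.4]
finger_gap: 0.0623
grip_force: 44.2
```

Request:
send_rows(
  increments=[
    {"dx": 0, "dy": 0, "dz": -0.3, "roll": 0, "claw": -1},
    {"dx": 0, "dy": 0, "dz": -0.6, "roll": 0, "claw": -1},
    {"dx": 0, "dy": 0, "dz": -0.85, "roll": 0, "claw": -1},
    {"dx": 0, "dy": 0, "dz": -1, "roll": 0, "claw": -1},
    {"dx": 0, "dy": 0, "dz": -1.11, "roll": 0, "claw": -1},
  ],
)

```text
clock: 33.1
tcp_pos: [0.4254, -0.2028, -0.0215]
orientation: [-0.0, 0.708, 0.706, -0.0]
wrist_force: [-7.2, 5.1, 25.7]
finger_gap: 0.0626
grip_force: 46.7
```

Request:
send_rows(
  increments=[
    {"dx": 0, "dy": 0, "dz": 0, "roll": 0, "claw": -1},
    {"dx": 0, "dy": 0, "dz": 0, "roll": 0, "claw": 0.75},
    {"dx": 0, "dy": 0, "dz": 0, "roll": 0, "claw": 0.75},
    {"dx": 0, "dy": 0, "dz": 0, "roll": 0, "claw": 0.75},
    {"dx": 0, "dy": 0, "dz": 0, "roll": 0, "claw": 0.75},
  ],
)

```text
clock: 33.72
tcp_pos: [0.4255, -0.2028, -0.022]
orientation: [0.0, 0.708, 0.706, 0.0]
wrist_force: [0.4, 0.2, 0.1]
finger_gap: 0.075
grip_force: 0.0
```

Request:
send_rows(
  increments=[
    {"dx": 0, "dy": 0, "dz": 0.6, "roll": 0, "claw": 0.75},
    {"dx": 0, "dy": 0, "dz": 1.8, "roll": 0, "claw": 0.75},
    {"dx": 0, "dy": 0, "dz": 3.2, "roll": 0, "claw": 0.75},
    {"dx": 0, "dy": 0, "dz": 4.6, "roll": 0, "claw": 0.4},
    {"dx": 0, "dy": 0, "dz": 5, "roll": 0, "claw": 0.4},
  ],
)

```text
clock: 34.35
tcp_pos: [0.4268, -0.2037, 0.1051]
orientation: [0.002, 0.708, 0.706, 0.0]
wrist_force: [0.7, -0.3, -0.5]
finger_gap: 0.0597
grip_force: 0.0
```

Request:
send_rows(
  increments=[
    {"dx": 0.6, "dy": 1.6, "dz": 0, "roll": 0, "claw": 0.4},
    {"dx": 1.4, "dy": 3.8, "dz": 0, "roll": 0, "claw": 0.4},
    {"dx": 2.2, "dy": 6, "dz": 0, "roll": 0, "claw": 0.4},
    {"dx": 3, "dy": 8.2, "dz": 0, "roll": 0, "claw": 0.4},
    {"dx": 3.8, "dy": 10.2, "dz": 0, "roll": 0, "claw": 0.4},
  ],
)

```text
clock: 34.98
tcp_pos: [0.5203, 0.0542, 0.1019]
orientation: [-0.0, 0.708, 0.707, -0.0]
wrist_force: [0.5, -0.4, 0.3]
finger_gap: 0.0598
grip_force: 0.0
```

Request:
send_rows(
  increments=[
    {"dx": 0.8, "dy": 2.2, "dz": 0, "roll": 0, "claw": 0.4},
    {"dx": 1.6, "dy": 4.4, "dz": 0, "roll": 0, "claw": 0.4},
    {"dx": 2.4, "dy": 6.6, "dz": 0, "roll": 0, "claw": 0.4},
    {"dx": 3.2, "dy": 8.5, "dz": 0, "roll": 0, "claw": 0.4},
    {"dx": 3.58, "dy": 9.31, "dz": 0, "roll": 0, "claw": 0.4},
  ],
)

```text
clock: 35.6
tcp_pos: [0.6099, 0.2877, 0.101]
orientation: [-0.0, 0.707, 0.707, -0.001]
wrist_force: [-0.3, -0.2, -0.5]
finger_gap: 0.0598
grip_force: 0.0
```

Request:
send_rows(
  increments=[
    {"dx": 0, "dy": 0, "dz": 0, "roll": 0, "claw": 0.4},
    {"dx": 0, "dy": 0, "dz": -1.3, "roll": 0, "claw": 0.4},
    {"dx": 0, "dy": 0, "dz": -2.6, "roll": 0, "claw": 0.4},
    {"dx": 0, "dy": 0, "dz": -3.8, "roll": 0, "claw": 0.4},
    {"dx": 0, "dy": 0, "dz": -4.4, "roll": 0, "claw": 0.4},
  ],
)

```text
clock: 36.22
tcp_pos: [0.608, 0.2831, -0.0095]
orientation: [-0.001, 0.708, 0.706, -0.002]
wrist_force: [-0.4, -0.3, 0.0]
finger_gap: 0.0599
grip_force: 0.0
```

Request:
send_rows(
  increments=[
    {"dx": 0, "dy": 0, "dz": -0.3, "roll": 0, "claw": 0.4},
    {"dx": 0, "dy": 0, "dz": -0.6, "roll": 0, "claw": 0.4},
    {"dx": 0, "dy": 0, "dz": -0.8, "roll": 0, "claw": 0.4},
    {"dx": 0, "dy": 0, "dz": -0.95, "roll": 0, "claw": 0.4},
    {"dx": 0, "dy": 0, "dz": -1.01, "roll": 0, "claw": 0.4},
  ],
)

```text
clock: 36.85
tcp_pos: [0.6101, 0.285, -0.0322]
orientation: [0.0, 0.708, 0.706, 0.0]
wrist_force: [-0.3, -0.5, 0.4]
finger_gap: 0.0596
grip_force: 0.0
```

Request:
send_rows(
  increments=[
    {"dx": 0, "dy": 0, "dz": 0, "roll": 0, "claw": 0.4},
    {"dx": 0, "dy": 0, "dz": 0, "roll": 0, "claw": -1},
    {"dx": 0, "dy": 0, "dz": 0, "roll": 0, "claw": -1},
    {"dx": 0, "dy": 0, "dz": 0, "roll": 0, "claw": -1},
    {"dx": 0, "dy": 0, "dz": 0, "roll": 0, "claw": -1},
  ],
)

```text
clock: 37.48
tcp_pos: [0.6104, 0.2851, -0.0315]
orientation: [0.0, 0.708, 0.706, 0.0]
wrist_force: [-1.0, -0.4, 5.6]
finger_gap: 0.0372
grip_force: 39.8
```

Request:
send_rows(
  increments=[
    {"dx": 0, "dy": 0, "dz": 0.4, "roll": 0, "claw": -1},
    {"dx": 0, "dy": 0, "dz": 1.4, "roll": 0, "claw": -1},
    {"dx": 0, "dy": 0, "dz": 2.8, "roll": 0, "claw": -1},
    {"dx": 0, "dy": 0, "dz": 4.2, "roll": 0, "claw": -1},
    {"dx": 0, "dy": 0, "dz": 5, "roll": 0, "claw": -1},
  ],
)

```text
clock: 38.1
tcp_pos: [0.6109, 0.2852, 0.0952]
orientation: [0.001, 0.708, 0.706, 0.001]
wrist_force: [0.7, 0.3, -1.2]
finger_gap: 0.0369
grip_force: 40.2
```

Request:
send_rows(
  increments=[
    {"dx": -0.6, "dy": -1.6, "dz": 0, "roll": 0, "claw": -1},
    {"dx": -1.4, "dy": -3.6, "dz": 0, "roll": 0, "claw": -1},
    {"dx": -2.2, "dy": -5.8, "dz": 0, "roll": 0, "claw": -1},
    {"dx": -3, "dy": -8, "dz": 0, "roll": 0, "claw": -1},
    {"dx": -3.8, "dy": -10.2, "dz": 0, "roll": 0, "claw": -1},
  ],
)

```text
clock: 38.72
tcp_pos: [0.5143, 0.0284, 0.0931]
orientation: [0.0, 0.708, 0.706, 0.0]
wrist_force: [1.3, -0.5, -0.5]
finger_gap: 0.0373
grip_force: 40.3
```

Request:
send_rows(
  increments=[
    {"dx": -0.8, "dy": -2.2, "dz": 0, "roll": 0, "claw": -1},
    {"dx": -1.6, "dy": -4.4, "dz": 0, "roll": 0, "claw": -1},
    {"dx": -2.4, "dy": -6.6, "dz": 0, "roll": 0, "claw": -1},
    {"dx": -3.2, "dy": -8.5, "dz": 0, "roll": 0, "claw": -1},
    {"dx": -3.58, "dy": -9.31, "dz": 0, "roll": 0, "claw": -1},
  ],
)

```text
clock: 39.35
tcp_pos: [0.4245, -0.2053, 0.0931]
orientation: [0.0, 0.709, 0.705, -0.0]
wrist_force: [0.7, 0.7, -0.7]
finger_gap: 0.0373
grip_force: 40.3
```

Request:
send_rows(
  increments=[
    {"dx": 0, "dy": 0, "dz": 0, "roll": 0, "claw": -1},
    {"dx": 0, "dy": 0, "dz": -0.8, "roll": 0, "claw": -1},
    {"dx": 0, "dy": 0, "dz": -1.6, "roll": 0, "claw": -1},
    {"dx": 0, "dy": 0, "dz": -2.3, "roll": 0, "claw": -1},
    {"dx": 0, "dy": 0, "dz": -2.5, "roll": 0, "claw": -1},
  ],
)

```text
clock: 39.98
tcp_pos: [0.4251, -0.2012, 0.0294]
orientation: [-0.001, 0.707, 0.707, -0.0]
wrist_force: [-0.4, -0.0, -1.2]
finger_gap: 0.0372
grip_force: 40.3
```

Request:
send_rows(
  increments=[
    {"dx": 0, "dy": 0, "dz": -0.2, "roll": 0, "claw": -1},
    {"dx": 0, "dy": 0, "dz": -0.4, "roll": 0, "claw": -1},
    {"dx": 0, "dy": 0, "dz": -0.6, "roll": 0, "claw": -1},
    {"dx": 0, "dy": 0, "dz": -0.75, "roll": 0, "claw": -1},
    {"dx": 0, "dy": 0, "dz": -0.75, "roll": 0, "claw": -1},
  ],
)

```text
clock: 40.6
tcp_pos: [0.4253, -0.2027, 0.0112]
orientation: [-0.0, 0.708, 0.706, -0.0]
wrist_force: [-0.3, 1.4, -1.4]
finger_gap: 0.0368
grip_force: 40.3
```

Request:
send_rows(
  increments=[
    {"dx": 0, "dy": 0, "dz": -0.15, "roll": 0, "claw": -1},
    {"dx": 0, "dy": 0, "dz": -0.28, "roll": 0, "claw": -1},
    {"dx": 0, "dy": 0, "dz": -0.38, "roll": 0, "claw": -1},
    {"dx": 0, "dy": 0, "dz": -0.38, "roll": 0, "claw": -1},
    {"dx": 0, "dy": 0, "dz": -0.38, "roll": 0, "claw": -1},
  ],
)

```text
clock: 41.22
tcp_pos: [0.4255, -0.2028, 0.0025]
orientation: [0.0, 0.708, 0.706, 0.0]
wrist_force: [-1.7, 0.9, 5.5]
finger_gap: 0.0369
grip_force: 41.0
```

Request:
send_rows(
  increments=[
    {"dx": 0, "dy": 0, "dz": 0, "roll": 0, "claw": 0.3},
    {"dx": 0, "dy": 0, "dz": 0, "roll": 0, "claw": 0.3},
    {"dx": 0, "dy": 0, "dz": 0, "roll": 0, "claw": 0.3},
    {"dx": 0, "dy": 0, "dz": 0, "roll": 0, "claw": 0.3},
    {"dx": 0, "dy": 0, "dz": 0.5, "roll": 0, "claw": 0.3},
  ],
)

```text
clock: 41.85
tcp_pos: [0.4247, -0.2022, 0.0142]
orientation: [-0.001, 0.708, 0.706, -0.0]
wrist_force: [0.5, -0.8, 1.1]
finger_gap: 0.0553
grip_force: 0.0
```

Request:
send_rows(
  increments=[
    {"dx": 0, "dy": 0, "dz": 1, "roll": 0, "claw": 0.3},
    {"dx": 0, "dy": 0, "dz": 3, "roll": 0, "claw": 0.3},
    {"dx": 0, "dy": 0, "dz": 5, "roll": 0, "claw": 0.3},
    {"dx": 0, "dy": 0, "dz": 7, "roll": 0, "claw": 0.3},
    {"dx": 0, "dy": 0, "dz": 7, "roll": 0, "claw": 0.3},
  ],
)

```text
clock: 42.48
tcp_pos: [0.428, -0.2045, 0.1947]
orientation: [0.005, 0.708, 0.706, 0.001]
wrist_force: [0.3, 0.1, -0.5]
finger_gap: 0.0558
grip_force: 0.0
```

Request:
send_rows(
  increments=[
    {"dx": 2, "dy": 1, "dz": 0, "roll": 0, "claw": 0.3},
    {"dx": 4, "dy": 2, "dz": 0, "roll": 0, "claw": 0.3},
    {"dx": 6, "dy": 3, "dz": 0, "roll": 0, "claw": 0.3},
    {"dx": 7, "dy": 3.5, "dz": 0, "roll": 0, "claw": 0.3},
    {"dx": 7, "dy": 3.5, "dz": 0, "roll": 0, "claw": 0.3},
  ],
)

```text
clock: 43.1
tcp_pos: [0.6014, -0.114, 0.1882]
orientation: [-0.001, 0.707, 0.707, -0.0]
wrist_force: [0.1, 0.4, -0.2]
finger_gap: 0.0553
grip_force: 0.0
```

```bash
python3 - <<'E'
from workcell import *
import cv2
i=read_camera("side")["image"]
a=i[120:320,170:270];b=i[90:290,300:400]
a,b=[cv2.resize(x,None,fx=3,fy=3,interpolation=cv2.INTER_CUBIC) for x in(i[120:320,170:300],i[90:290,280:410])]
cv2.imwrite("pics/g7.png",cv2.hconcat([a,b])[:,:800])
E
```

```text
(no output)
```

View pics/g7.png

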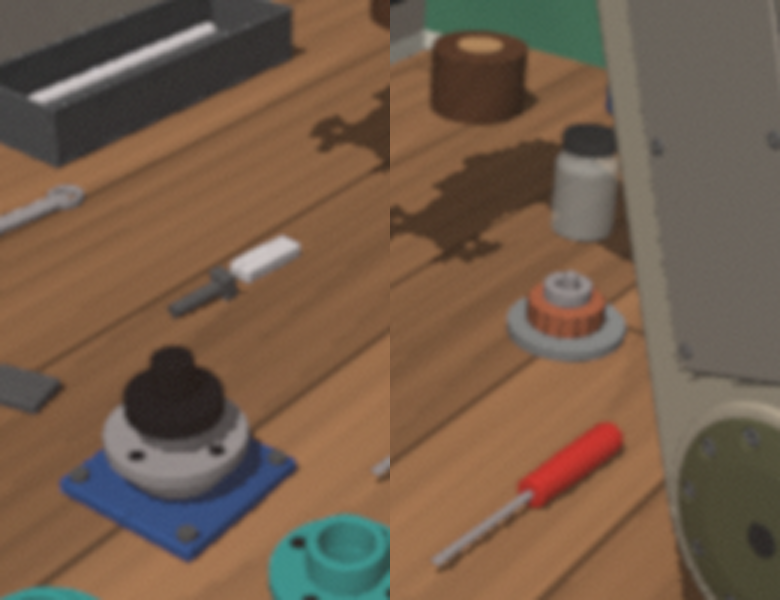

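Both stacks are seated: the cap is level over the flange at (173,400), the collar sits on the wheel at (567,290), and the jar is standing at (585,185). I'm handing in.

```bash
python3 -c "
from workcell import *
print(hand_in())"
```

```text
the job is handed in; nothing more can be done
None
```

I handed the job in at about 43 s: the last picture shows spacer, flange and cap seated level on the thick arbor and wheel and collar on the thin one, all released, with the jar untouched; the oil can was out of that view but the arm stayed clear of it, and the hand-in returned no verdict.

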